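Reverse the ratchet and clamp a bench rail

ROBOT

A 6-joint arm with a two-finger parallel gripper is mounted at the origin on the work surface. World frame = base frame: x ahead of the robot, y to its left, z up, the work surface at z = 0. Lengths are in mm, angles in rad, forces in N, time in s.
With the tool pointing down it reaches from about 350 to 875 mm from the base axis. Payload 4.2 kg.
Tool frame: the origin (TCP) lies at the very end of the fingers, on their centre line; the grasp point (between the pads) lies robot.pinch_z behind it (robot.pinch_z is the distance from the TCP to the grasp point, in mm); z points along the fingers, y is the line along which they close (so a half turn about z gives the same grasp; the last joint's range is limited). The gripper opens to 85 mm and grips with 20 to 120 N. Pads are 22 mm wide; open, the fingers measure 114 mm over their backs; the gripper's body (76 mm by 85 mm) begins 54 mm behind the grasp point. The pads swing forward as they close: fully open they stand 13 mm farther back than shut.
Start: joints at [1.432, 0.385, 0.008, 0, -1.194, -0.259], TCP at [242.086, 576.189, 201.112] pointing down, gripper open.
Joint ranges: [-3.14, 3.14], [-1.21, 2.06], [-1.07, 1.41], [-3.16, 2.05], [-2.99, -0.16], [-3.1, 3.1]. Speed limits (rad/s): [2.79, 2.79, 3.14, 3.14, 3.14, 3.14].

INTERFACE

Orientations are given as a 3x3 rotation matrix whose columns are the frame's x, y, z axes.
In Python, from station import robot gives the robot as it stands.
- The arm moves only by the tool arm_command, never from a script. Its argument "targets" is one flat list of numbers, 7 for each row, row after row: the shift along the tool's x, y, z in m, then the turn, a rotation vector about the tool's x, y, z in degrees, then the opening in per cent of the stroke, from 0 (shut) to 100 (fully open). A call has 1 to 12 rows; each row shifts and turns the commanded pose from where the row before left it, along the tool's axes as they then stand; what a row does not reach is not made up. A row lasts 1/12 s, in which the tool goes at most 41.7 mm and 7.16 degrees, less where a joint would pass 70% of its speed; a pose out of reach is approached as far as the arm can. A call is refused whole if a number of a shift passes 0.0417 or a number of a turn 7.16, either way. A call with a gripper value outside its range is refused whole. The fingers move at their own pace and stop on an object; "force" is the grip in N (left out, the last holds). Time passes only in rows, so rows that do not move let the fingers close. It gives the time, the measured TCP pose, the force and the opening at its end, in the units of the state.
- robot.sense(): the state, without advancing time (a new reading comes with each control period).
- robot.get_image(name): name is "side" or "top"; returns a dict with "color" (480x640x3 uint8, red, green, blue), "fx", "fy", "cx", "cy" (pixels), "dist_coeffs" ([k1, k2, p1, p2, k3] as OpenCV has them; the pictures are not rectified), "R" (3x3) and "t" (3): a world point X has camera coordinates R X + t. Camera axes: x right, y down, z forward; pixel columns grow to the right and rows downward; lengths in mm; the calibration is good to about 2 mm. A picture is of the moment at which its call begins. There is no depth.
- robot.close_job(): hands the job in, once; it reports no verdict.
Trained networks look in the newest picture that a camera, given by its name, has taken for a name from the list of things; names that differ only in an ending like _2 or _b are one class to them, and where a whole thing is asked for, a point or a joint stands for the part that bears it (a point fixed in the world has none). Each returns a list of dicts, best first, with "confidence" (0 to 1); they miss things now and then, are a little off and sometimes report something else, mostly with a low value. They report only what shows in the picture. A call takes as long as a camera call. They do not tell look-alikes from the thing itself.
- robot.find_in(camera, label): "box" ([centre column, centre row, width, height] in pixels, round what is visible of it).
- robot.silhouettes(camera, label): "region" (480x640 bool, what is visible of it) and "box" ([centre column, centre row, width, height] in pixels, round what is visible of it).
- robot.place_of(camera, label): "at" ([row, column] in pixels: a listed point, or the origin of a listed thing).
The state is a dict: "time_s": time; "joints": joint angles; "joint_vel": joint speeds; "tau": joint torques, N m; "tool_pos": TCP position; "orientation": TCP orientation; "ft_force": force on the tool from outside, world axes, zero at the start; "torque": the same for the moment, N m; "finger_gap": finger opening in mm.
Only numpy, scipy, OpenCV 4.12 (cv2) and the standard library are available. Lean on these libraries where they do the work, as an engineer would, in place of code of your own. Each camera call takes 0.05 s, during which the arm holds its last target. There are 200 camera calls.

TASK

Clamp the box-section rail in the ratchet clamp: gently flip the direction lever on the ratchet head over to tighten, then swing the handle all the way back anticlockwise (seen from above) to feel that it now clicks round freely while the jaw stays put. Then work the handle clockwise, in as many strokes as it takes, until the rail is held firmly, the moving knob pushing back with about 12 N; much over 16 N crushes the thin-walled rail. Do not wind the jaw open, leave the lever set to tighten, and leave the things around alone.

Things in the scene. Friction and masses are not known exactly. Their poses are not given: they have to be found in the camera images.
- clamp: Ratchet bench clamp, screwed down: dark steel base plate 225 x 100 x 12 mm, grey gear housing, the ratchet handle on top, two upright jaws. Origin on the bench directly below the ratchet's vertical turning axis; x points from there along the base to the jaws (away from the robot, give or take 0.35 rad), z up.
- handle (a joint): Angle of the ratchet handle (rad) about the vertical axis through the clamp's origin. At 0 it points along the clamp's -x; larger is clockwise seen from above (the knob goes to the clamp's +y); stops at -0.62 and +0.62; it starts between 0.1 and 0.5. Set to tighten, clockwise strokes turn the spindle and anticlockwise ones free-wheel; set to loosen, the other way round. It stays where it is left.
- grip_knob (a point): Centre of the upright round black knob at the handle's end, 120 mm from the turning axis: diameter 24 mm, from 72 mm (above a collar 32 mm across) to 119 mm above the bench; the point is 94 mm up. It does not spin. The handle bar below it is 22 mm wide, its top 67 mm above the bench.
- head (a point): On the turning axis, on top of the ratchet head (steel disc, 72 mm across, 67 mm above the bench). The pawl catches every 0.314 rad of handle relative to spindle: up to that much of a stroke is lost before it bites. Moving the knob along its arc takes about 1.5 N free-wheeling, 7.5 N driving the spindle, and 1.3 N more per 10 N of clamping; up to 3 N less when paused. The spindle stays put.
- lever (a joint): Angle of the direction lever (rad) measured from the handle: -0.36 is loosen (it starts between -0.36 and -0.33), +0.36 is tighten (clockwise seen from above), with stops at both ends; half way nothing catches. It stays where it is left; moving it takes about 4 N at the thumb piece; pushed on past its stop it takes the handle along. The clicking pawl may move it back by some 0.04 rad.
- lever_thumb (a point): Centre (83 mm up) of the lever's upright thumb piece, dark steel, 12 mm along the lever x 8 x 24 mm tall, 69 to 93 mm above the bench. The lever pivots on the handle, 50 mm from the turning axis towards the knob, and points to that axis; thumb piece 34 mm from the pivot; flat arm up to 74 mm high. Seen from the knob to the head the thumb starts left and must go about 24 mm to the right.
- jaw: Moving jaw, a steel block with an 8 mm black rubber facing, 84 mm wide and 32 mm high; origin at the centre of the facing, 30 mm above the bench; starts 60 mm from the turning axis along the clamp's x and moves 16 mm along +x per radian of spindle turn when tightening. The facing gives by some 0.5 mm per 10 N, which this origin does not follow.
- back_jaw: Fixed jaw, a dark steel block 18 x 90 x 34 mm standing on the base plate; origin at the foot of its gripping face, which looks to the clamp's -x. It is set at a different place along the base each time.
- bench_rail: The work piece: a length of aluminium box section 30 x 30 x 180 mm, 0.3 kg, lying loose across the base plate between the two jaws, along the clamp's y; origin at the centre of its underside, 12 mm above the bench. Between them the gaps to the jaws are 8 to 20 mm.
- pot: Bystander: terracotta pot, 84 mm wide, 75 mm tall; origin at the centre of its foot.
- dish: Bystander: shallow aluminium dish, 110 mm wide, 22 mm tall; origin at the centre of its foot.
- dibber: Bystander: wooden dibber standing on its blunt end, 30 mm thick, 130 mm tall; origin at the centre of its foot.
Things that resemble listed ones, but are neither listed nor needed, are in the scene too. Of the things shaped like the bench_rail, the aluminium one is meant.

How it is judged (in metres and radians):
On the way, in this order (a step that is already met when the one before it is completed fails the run):
1. the direction lever is flipped over to tighten (value of joint lever above 0.22 rad), for 0.1 s.
2. the handle is swung back anticlockwise, free-wheeling, the jaw still open (value of joint handle below -0.48 rad and value of joint lever above 0.22 rad and x of jaw in the frame of clamp below 0.063 m), for 0.1 s.
3. the rail is clamped between the jaws (contact force between jaw and bench_rail above 15 N and contact force between back_jaw and bench_rail above 12 N), for 0.3 s.
At the end, for the whole second after the job is handed in: The jaw presses the rail with 15 to 80 N against the back jaw (at least 12 N there), the rail lies still and flat on the base, square to the clamp within 0.06 rad, and the lever is set to tighten (above 0.22 rad) (all of step 3 and contact force between jaw and bench_rail below 80 N and value of joint lever above 0.22 rad and linear speed of bench_rail below 0.01 m/s and angle between the y axis of bench_rail and the y axis of clamp, either way round below 0.06 rad and height (world z) of bench_rail between 0.006 and 0.018 m); the robot touches nothing.
It fails at once if the jaw crushes the thin-walled rail (over 100 N) (contact force between jaw and bench_rail above 100 N).
It fails at once if the jaw is wound open by more than 4 mm (x of jaw in the frame of clamp below 0.056 m).
It fails at once if the direction lever is forced (over 25 N) (contact force between any of the fingers, the arm and lever above 25 N).
It fails at once if a bystander is disturbed (distance of any of pot, dish, dibber from where it was at the start of the episode above 0.03 m).
It also fails if it takes over 67 s, if anything falls off the work surface, if the arm or the gripper's body presses on something with over 40 N, if the wrist force passes 120 N, or if a joint passes its speed limit or range.

## Working session

There is one attempt and no reset: what is moved stays moved. The work goes in short steps, Python scripts to look and compute and a tool call to move; the robot and the scene stay as the last step left them, time stands still between calls to the robot, and variables do not carry over. Pictures are saved under pics/ and viewed, on a budget of 10 in all, crops included, one or two more only if the job needs it, and the job is handed in when it is done.

Besides the shell and the picture viewer there is one more tool, called after "Emit:" as name(argument=value, ...) on one line, values as JSON. arm_command: Moves the arm, as the interface text tells. Its arguments: {"type":"object","properties":{"targets":{"type":"array","items":{"type":"number"}},"force":{"type":"number"}},"required":["targets"]}

```bash
mkdir -p pics; ls
cat > h.py <<'E'
import numpy as np, cv2
from station import robot
def K(im): return np.array([[im['fx'],0,im['cx']],[0,im['fy'],im['cy']],[0,0,1.]]),np.array(im['dist_coeffs'],float)
def ray(im,rc):
    k,d=K(im); p=cv2.undistortPoints(np.array([[[rc[1],rc[0]]]],float),k,d)[0,0]
    R=np.array(im['R']);t=np.array(im['t'])
    v=R.T@np.array([p[0],p[1],1]); return -R.T@t, v/np.linalg.norm(v)
def atz(im,rc,z):
    o,v=ray(im,rc); return o+v*(z-o[2])/v[2]
def tri(r1,r2):
    A=np.zeros((3,3));b=np.zeros(3)
    for o,v in (r1,r2):
        P=np.eye(3)-np.outer(v,v);A+=P;b+=P@o
    X=np.linalg.solve(A,b)
    return X,[round(float(np.linalg.norm((np.eye(3)-np.outer(v,v))@(X-o))),1) for o,v in (r1,r2)]
def proj(im,X):
    k,d=K(im); return cv2.projectPoints(np.array(X,float).reshape(-1,3),cv2.Rodrigues(np.array(im['R'],float))[0],np.array(im['t'],float),k,d)[0][:,0]
def save(im,n): cv2.imwrite('pics/'+n,im['color'][:,:,::-1])
E
python3 - <<'E'
from h import *
np.set_printoptions(precision=1,suppress=True)
ims={c:robot.get_image(c) for c in('side','top')}
both=np.hstack([ims[c]['color'] for c in('side','top')])
for c in ims: save(ims[c],c+'1.png')
for n in ['grip_knob','head','lever_thumb','jaw','back_jaw','bench_rail','clamp','pot','dish','dibber']:
    d={}
    for c in ims:
        l=robot.place_of(c,n); d[c]=l
        print(n,c,[(np.round(x['at']),round(x['confidence'],2)) for x in l[:4]])
    if d['side'] and d['top']:
        print('   tri',*tri(ray(ims['side'],d['side'][0]['at']),ray(ims['top'],d['top'][0]['at'])))
s=robot.sense();print(s, robot.pinch_z)
E
```

```text
pics
grip_knob side [(array([241., 297.]), 0.89), (array([270., 396.]), 0.67)]
grip_knob top [(array([248., 323.]), 0.82)]
   tri [460.1 -34.9  95. ] [3.6, 3.6]
head side [(array([255., 352.]), 0.89)]
head top [(array([197., 333.]), 0.61)]
   tri [576.1 -61.2  65.3] [1.7, 1.7]
lever_thumb side [(array([247., 340.]), 0.58)]
lever_thumb top [(array([201., 327.]), 0.42)]
   tri [560.  -45.3  78.6] [4.4, 4.4]
jaw side [(array([264., 376.]), 0.65)]
jaw top [(array([174., 330.]), 0.93)]
   tri [633.6 -57.6  32.6] [0.6, 0.6]
back_jaw side [(array([272., 396.]), 0.83)]
back_jaw top [(array([151., 328.]), 0.56)]
   tri [689.  -54.1   0.2] [3.8, 3.8]
bench_rail side [(array([212., 219.]), 0.96), (array([269., 391.]), 0.92), (array([232., 324.]), 0.79), (array([356., 295.]), 0.72)]
bench_rail top [(array([255., 414.]), 0.96), (array([212., 256.]), 0.84), (array([161., 334.]), 0.78), (array([330., 206.]), 0.64)]
   tri [ 384.6 -201.1  291.3] [53.4, 53.4]
clamp side [(array([277., 349.]), 0.67)]
clamp top [(array([199., 333.]), 0.92)]
   tri [574.9 -63.9   7.3] [1.0, 1.0]
pot side []
pot top [(array([236., 156.]), 0.73)]
dish side [(array([426., 460.]), 0.67)]
dish top [(array([152., 483.]), 0.86), (array([161., 335.]), 0.61)]
   tri [ 683.  -432.8   -0.1] [0.1, 0.1]
dibber side [(array([430., 354.]), 0.93)]
dibber top [(array([220., 474.]), 0.49)]
   tri [ 516.2 -409.   -12.2] [1.5, 1.5]
{'time_s': 1.1, 'joints': array([ 1.4,  0.4,  0. , -0. , -1.2, -0.3]), 'joint_vel': array([ 0., -0., -0.,  0.,  0.,  0.]), 'tau': array([ -0. , -39.2,  18.9,   4.2,  -0. ,   0. ]), 'tool_pos': array([242.1, 576.2, 201.1]), 'orientation': array([[ 0.9, -0.4, -0. ],
       [-0.4, -0.9, -0. ],
       [-0. ,  0. , -1. ]]), 'ft_force': array([-0.3,  1.1, -0.5]), 'torque': array([ 0., -0., -0.]), 'finger_gap': 85.53179790364423} 18.700000000000003
```

Run:
```python
import cv2,numpy as np
s=cv2.imread('pics/side1.png');t=cv2.imread('pics/top1.png')
cv2.imwrite('pics/a.png',np.vstack([cv2.resize(s,(400,300)),cv2.resize(t,(400,300))]))
a=cv2.resize(s[190:320,260:430],None,fx=4,fy=4,interpolation=2)[:, :680]
b=cv2.resize(t[130:280,260:410],None,fx=4,fy=4,interpolation=2)
cv2.imwrite('pics/b.png',a);cv2.imwrite('pics/c.png',b)
```

```text
(no output)
```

View pics/a.png

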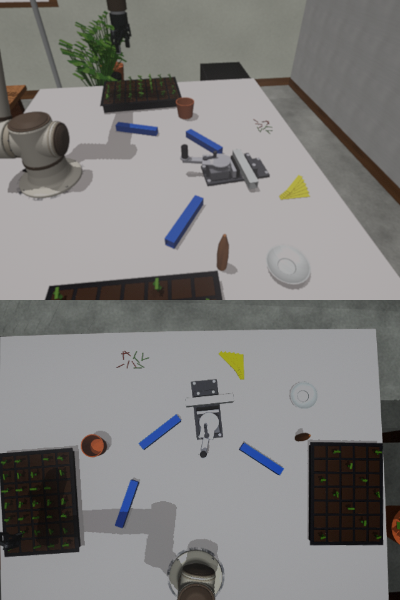

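View pics/b.png

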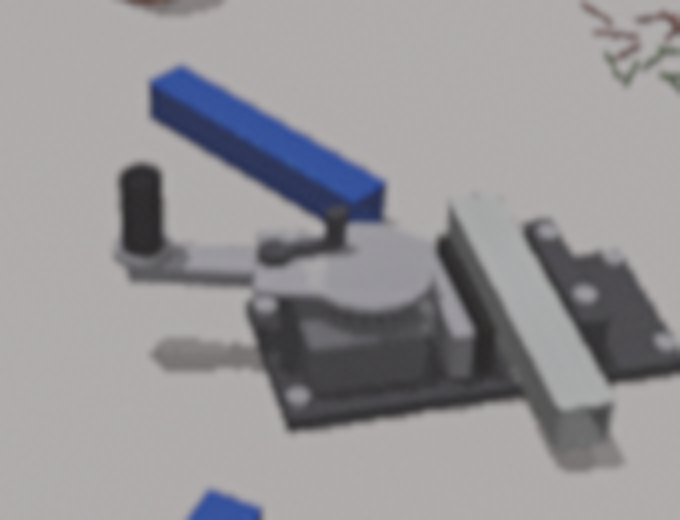

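View pics/c.png

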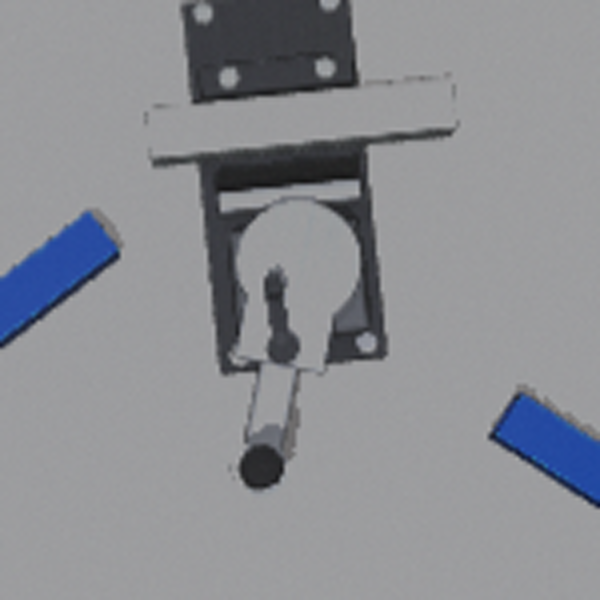

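The views show the clamp with its head at top px (333,197), knob at (323,248), and the thumb left of the handle line. There are four rail-shaped things: the blue ones at top px (414,255), (256,212) and (206,330), and the bare aluminium one at (334,161), lying across the base. The aluminium one is meant, and the enlarged crops confirm it. The measured heights fit the text (knob 95, head 65, thumb 79 mm).

```bash
cat >> h.py <<'E'
def go(X,yaw=None):
    "tool-axis shift (mm) to world X and turn (deg about tool z) to tool-y heading yaw (deg)"
    s=robot.sense();R=np.array(s['orientation']);d=R.T@(np.array(X)-s['tool_pos'])
    y=np.degrees(np.arctan2(R[1,1],R[0,1]))
    print('shift',np.round(d,1),'tool y heading',round(y,1),'turn about tool z',None if yaw is None else round(-((yaw-y+180)%360-180),1),'F',np.round(s['ft_force'],1),'t',s['time_s'])
E
python3 - <<'E'
from h import *
go([568,-17,201],-103)
E
```

```text
shift [5.303e+02 4.206e+02 1.000e-01] tool y heading -112.8 turn about tool z -9.8 F [-0.3  1.1 -0.5] t 1.1
```

Emit:
arm_command(targets=[0.0265,0.021,0,0,0,0,0,0.0265,0.021,0,0,0,0,0,0.0265,0.021,0,0,0,0,0,0.0265,0.021,0,0,0,0,0,0.0265,0.021,0,0,0,0,0,0.0265,0.021,0,0,0,0,0,0.0265,0.021,0,0,0,0,0,0.0265,0.021,0,0,0,0,0,0.0265,0.021,0,0,0,0,0,0.0265,0.021,0,0,0,0,0], force=40)

```text
time_s: 1.93
tool_pos: [405.6, 278.4, 201.5]
orientation: [[0.922, -0.387, 0.001], [-0.387, -0.922, 0.001], [0.0, -0.001, -1.0]]
ft_force: [1.0, -0.7, 0.1]
finger_gap: 0.2
```

Emit:
arm_command(targets=[0.0265,0.021,0,0,0,0,0,0.0265,0.021,0,0,0,0,0,0.0265,0.021,0,0,0,0,0,0.0265,0.021,0,0,0,0,0,0.0265,0.021,0,0,0,0,0,0.0265,0.021,0,0,0,0,0,0.0265,0.021,0,0,0,0,0,0.0265,0.021,0,0,0,0,0,0.0265,0.021,0,0,0,0,0,0.0265,0.021,0,0,0,0,0,0,0,0,0,0,-4.9,0,0,0,0,0,0,-4.9,0])

```text
time_s: 2.93
tool_pos: [568.6, -18.3, 200.6]
orientation: [[0.974, -0.224, -0.001], [-0.224, -0.974, -0.0], [-0.001, 0.0, -1.0]]
ft_force: [-0.3, 0.0, 0.8]
finger_gap: -0.2
```

Run:
```python
from h import *
print(robot.sense()['tool_pos'],robot.sense()['joints'],robot.sense()['finger_gap'])
go([568,-17,79],-103)
```

```text
[568.57071593 -18.32108961 200.59605326] [ 2.52554748e-01  2.90216746e-01 -1.33406075e-01  4.50752730e-05
 -1.14782604e+00  1.09188430e+00] -0.23294511759672937
shift [ -0.8  -1.2 121.6] tool y heading -103.0 turn about tool z 0.0 F [-0.3  0.   0.8] t 2.9333
```

Emit:
arm_command(targets=[0,-0.003,0.03,0,0,0,0,0,0,0.03,0,0,0,0,0,0,0.03,0,0,0,0,0,0,0.02,0,0,0,0,0,0,0.0115,0,0,0,0,0,0,0,0,0,0,0])

```text
time_s: 3.43
tool_pos: [566.4, -13.8, 76.5]
orientation: [[0.974, -0.225, -0.006], [-0.225, -0.974, -0.001], [-0.006, 0.003, -1.0]]
ft_force: [-0.4, -0.3, -0.3]
finger_gap: -0.0
```

Run:
```python
from h import *
go([561,-50,79],-103)
s=robot.get_image('side');t=robot.get_image('top')
import cv2
a=cv2.resize(s['color'][190:290,280:400],None,fx=3.3,fy=3.3,interpolation=2);b=cv2.resize(t['color'][150:250,280:400],None,fx=3.3,fy=3.3,interpolation=2)
cv2.imwrite('pics/d.png',np.hstack([a,b])[:,:,::-1])
```

```text
shift [ 2.9 36.5 -2.4] tool y heading -103.0 turn about tool z -0.0 F [-0.4 -0.3 -0.3] t 3.4333
```

View pics/d.png

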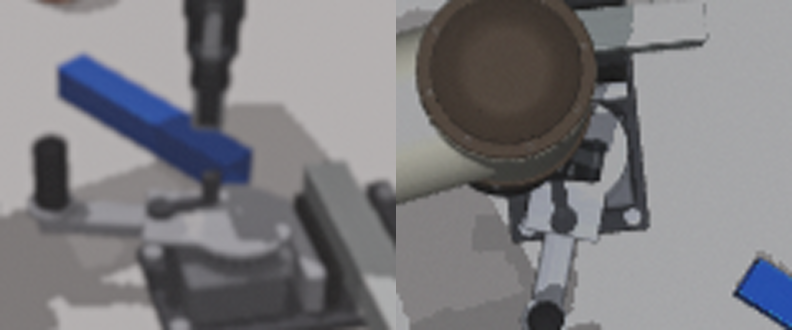

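The closed fingertips stand left of the thumb (side crop px (210,110), thumb at (210,185)), clear of it and at the right height. I'll now push gently along tool +y.

Emit:
arm_command(targets=[0.002,0.003,-0.002,0,0,0,0,0,0.003,0,0,0,0,0,0,0.003,0,0,0,0,0,0,0.002,0,0,0,0,0,0,0.002,0,0,0,0,0,0,0.002,0,0,0,0,0,0,0.002,0,0,0,0,0])

```text
time_s: 4.12
tool_pos: [566.7, -30.7, 81.8]
orientation: [[0.974, -0.225, 0.0], [-0.225, -0.974, 0.0], [0.0, -0.0, -1.0]]
ft_force: [-0.0, -0.2, -0.2]
finger_gap: 0.0
```

Emit:
arm_command(targets=[0,0.002,0,0,0,0,0,0,0.002,0,0,0,0,0,0,0.002,0,0,0,0,0,0,0.002,0,0,0,0,0])

```text
time_s: 4.45
tool_pos: [564.9, -38.4, 81.5]
orientation: [[0.974, -0.225, -0.0], [-0.225, -0.974, -0.0], [-0.0, 0.0, -1.0]]
ft_force: [0.3, 0.1, 0.6]
finger_gap: -0.0
```

Emit:
arm_command(targets=[0,0.002,0,0,0,0,0,0,0.002,0,0,0,0,0,0,0.002,0,0,0,0,0])

```text
time_s: 4.7
tool_pos: [563.6, -44.2, 81.6]
orientation: [[0.974, -0.225, -0.0], [-0.225, -0.974, 0.0], [-0.0, -0.0, -1.0]]
ft_force: [-0.4, -0.2, 0.3]
finger_gap: 0.1
```

Run:
```python
from h import *
s=robot.get_image('side');t=robot.get_image('top')
for n in('lever_thumb','grip_knob'): print([(c,x['at'],round(x['confidence'],2)) for c in('side','top') for x in robot.place_of(c,n)])
sm=robot.sense();print(sm['tool_pos'],proj(s,[sm['tool_pos'],[561,-46.7,83],[561,-46.7,93]]))
a=cv2.resize(s['color'][200:280,290:390],None,fx=5,fy=5,interpolation=2)
cv2.imwrite('pics/e.png',a[:,:,::-1])
```

```text
[('side', [245.2, 346.4], 0.47), ('top', [198.9, 326.7], 0.56)]
[('side', [244.3, 297.8], 0.95)]
[563.67865606 -44.00928646  81.6101942 ] [[343.82505758 244.88415106]
 [342.84795411 245.23053123]
 [343.03636228 241.47831396]]
```

View pics/e.png

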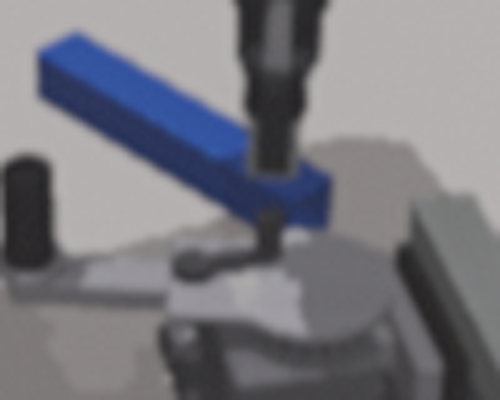

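```bash
python3 - <<'E'
from h import *
s=robot.get_image('side');t=robot.get_image('top')
p=lambda im,X:(proj(im,X)-([290,200] if im is s else [280,150]))*(5 if im is s else 3.3)
print('earlier',(proj(s,[[566.4,-13.8,76.5]])-[280,190])*3.3)
for z in(81.6,95,108): print(z,p(s,[563.7,-44,z]))
for y in(-44,-24,-4): print(y,p(s,[563.7,y,81.6]))
print('start pic',proj(s,[242,576,201]), proj(t,[242,576,201]))
j=robot.sense()['joints'];print(j)
E
python3 - <<'E'
import sys;sys.path.insert(0,'.')
from station import robot
print([a for a in dir(robot) if a[0]!='_'])
E
python3 -c "
import cv2
s=cv2.imread('pics/side1.png')[0:110,130:260];t=cv2.imread('pics/top1.png')[380:480,0:80]
import numpy as np
cv2.imwrite('pics/f.png',cv2.resize(s,None,fx=5,fy=5))"
```

```text
earlier [[205.88635196 159.45049375]]
81.6 [[269.16946412 224.42255637]]
95 [[270.47108572 199.30035588]]
108 [[271.75481594 174.52683564]]
-44 [[269.16946412 224.42255637]]
-24 [[260.59653115 196.58156207]]
-4 [[252.2916494  169.61037715]]
start pic [[199.75181196  95.25807506]] [[ 22.80020127 362.73710977]]
[ 2.08644173e-01  3.99233975e-01 -3.00224337e-01  1.68901380e-05
 -8.71291104e-01  1.13550119e+00]
['PlanningError', 'close_job', 'find_in', 'get_image', 'pinch_z', 'place_of', 'sense', 'silhouettes']
```

View pics/f.png

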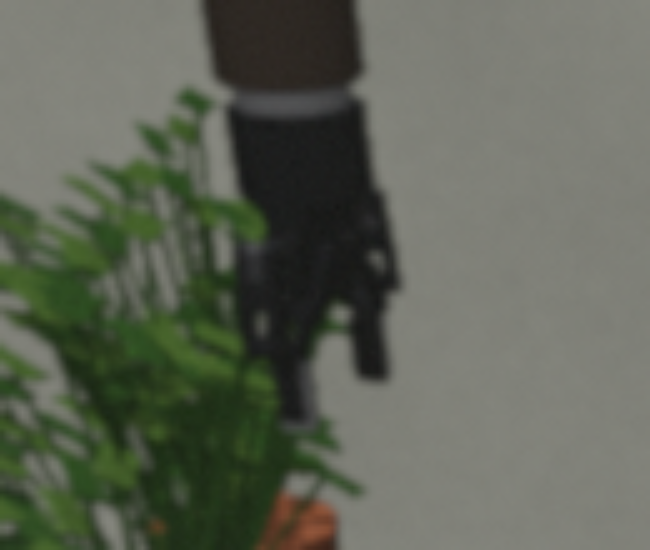

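Fingertips in both pictures (start (197,81), now (344,235)) lie about 26 mm above the projection of the reported TCP. The thumb and knob project correctly, and the fingers passed y = -44 without touching. So the fingers really end about 26 mm short of the reported TCP. I'll back off, go lower, and use the seen offset from here on.

Emit:
arm_command(targets=[0,-0.014,0,0,0,0,0,0,-0.014,0,0,0,0,0,0,0,0.01,0,0,0,0,0,0,0.008,0,0,0,0,0,0,0.005,0,0,0,0,0,0,0.002,0,0,0,0,0,0,0,0,0,0,0])

```text
time_s: 5.68
tool_pos: [569.2, -17.0, 55.5]
orientation: [[0.974, -0.225, -0.002], [-0.225, -0.974, -0.001], [-0.002, 0.001, -1.0]]
ft_force: [0.3, 0.2, -0.3]
finger_gap: -0.4
```

Run:
```python
from h import *
s=robot.get_image('side')
go([561,-50,55],-103)
P=robot.sense()['tool_pos'];f=lambda X:(proj(s,X)-[290,200])*5
for dz in (0,20,26): print(f(P+[0,0,dz]))
cv2.imwrite('pics/g.png',cv2.resize(s['color'][200:280,290:390],None,fx=5,fy=5,interpolation=2)[:,:,::-1])
```

```text
shift [-1.  34.1  1.1] tool y heading -103.0 turn about tool z -0.0 F [ 0.8 -0.2  0.4] t 5.7333
[[268.68917133 232.23844324]]
[[270.56168556 196.07976615]]
[[271.13227915 185.06288832]]
```

View pics/g.png

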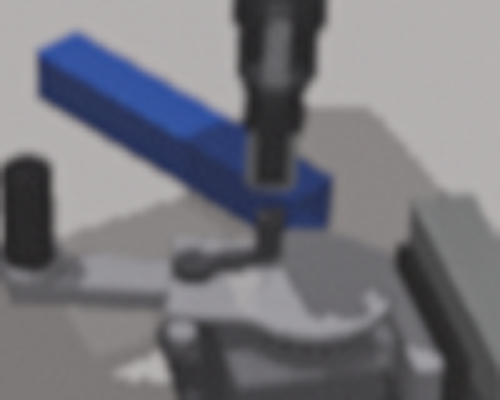

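Emit:
arm_command(targets=[-0.001,0.002,0,0,0,0,0,0,0.002,0,0,0,0,0,0,0.002,0,0,0,0,0,0,0.002,0,0,0,0,0,0,0.002,0,0,0,0,0])

```text
time_s: 6.15
tool_pos: [566.8, -26.6, 56.9]
orientation: [[0.974, -0.225, 0.0], [-0.225, -0.974, 0.0], [0.0, -0.0, -1.0]]
ft_force: [-0.2, 0.1, 0.5]
finger_gap: 0.1
```

Emit:
arm_command(targets=[0,0.002,0,0,0,0,0,0,0.002,0,0,0,0,0,0,0.002,0,0,0,0,0])

```text
time_s: 6.4
tool_pos: [565.3, -32.4, 56.6]
orientation: [[0.974, -0.225, 0.0], [-0.225, -0.974, -0.0], [0.0, 0.0, -1.0]]
ft_force: [0.2, -0.4, 0.3]
finger_gap: 0.2
```

Emit:
arm_command(targets=[0,0.0015,0,0,0,0,0,0,0.0015,0,0,0,0,0])

```text
time_s: 6.57
tool_pos: [564.7, -35.3, 56.6]
orientation: [[0.974, -0.225, -0.0], [-0.225, -0.974, -0.0], [-0.0, 0.0, -1.0]]
ft_force: [0.6, -0.4, 1.3]
finger_gap: -0.0
```

Emit:
arm_command(targets=[0,0.0015,0,0,0,0,0,0,0.0015,0,0,0,0,0])

```text
time_s: 6.73
tool_pos: [564.6, -37.5, 56.6]
orientation: [[0.974, -0.225, 0.001], [-0.225, -0.974, 0.001], [0.001, -0.001, -1.0]]
ft_force: [1.5, 3.4, -0.1]
finger_gap: -0.3
```

Emit:
arm_command(targets=[0,0.0015,0,0,0,0,0,0,0.0015,0,0,0,0,0,0,0.0015,0,0,0,0,0,0,0.0015,0,0,0,0,0])

```text
time_s: 7.07
tool_pos: [564.5, -43.3, 57.0]
orientation: [[0.975, -0.224, 0.004], [-0.224, -0.975, 0.001], [0.004, -0.002, -1.0]]
ft_force: [4.4, 3.3, -1.4]
finger_gap: -0.0
```

Emit:
arm_command(targets=[0,0.002,0,0,0,0,0,0,0.002,0,0,0,0,0,0,0.002,0,0,0,0,0,0,0.002,0,0,0,0,0])

```text
time_s: 7.4
tool_pos: [562.2, -51.5, 57.1]
orientation: [[0.974, -0.224, 0.003], [-0.224, -0.974, 0.0], [0.003, -0.001, -1.0]]
ft_force: [4.2, 3.3, -1.0]
finger_gap: 0.4
```

Emit:
arm_command(targets=[0,0.0015,0,0,0,0,0,0,0.0015,0,0,0,0,0,0,0.0015,0,0,0,0,0,0,0.0015,0,0,0,0,0])

```text
time_s: 7.73
tool_pos: [560.6, -57.4, 57.1]
orientation: [[0.974, -0.225, 0.002], [-0.225, -0.974, 0.0], [0.002, -0.001, -1.0]]
ft_force: [3.5, 3.2, -0.7]
finger_gap: -0.2
```

Emit:
arm_command(targets=[0,0.0015,0,0,0,0,0,0,0.001,0,0,0,0,0])

```text
time_s: 7.9
tool_pos: [559.6, -59.8, 57.0]
orientation: [[0.974, -0.225, 0.002], [-0.225, -0.974, 0.0], [0.002, -0.001, -1.0]]
ft_force: [3.3, 4.3, 0.9]
finger_gap: -0.2
```

Emit:
arm_command(targets=[0,0.001,0,0,0,0,0,0,0.001,0,0,0,0,0])

```text
time_s: 8.07
tool_pos: [559.5, -60.8, 57.0]
orientation: [[0.974, -0.225, 0.003], [-0.225, -0.974, 0.002], [0.002, -0.002, -1.0]]
ft_force: [3.2, 9.3, 1.4]
finger_gap: 0.1
```

The force rose to 9 N, so the lever is at its stop. I'll back off, rise, open, and check.

Emit:
arm_command(targets=[0,-0.01,0,0,0,0,0,0,-0.01,0,0,0,0,0,0,-0.005,-0.02,0,0,0,0,0,0,-0.03,0,0,0,0,0,0,-0.03,0,0,0,60,0,0,-0.02,0,0,0,60,-0.03,0,0,0,0,0,60,-0.03,0,0,0,0,0,60,0,0,0,0,0,0,60])

```text
time_s: 8.82
tool_pos: [498.9, -24.2, 155.8]
orientation: [[0.974, -0.225, -0.008], [-0.225, -0.974, -0.001], [-0.007, 0.002, -1.0]]
ft_force: [-0.4, -0.0, -0.5]
finger_gap: 50.8
```

Run:
```python
from h import *
s=robot.get_image('side');t=robot.get_image('top')
for n in('lever_thumb','grip_knob','head'): print(n,[(c,x['at'],round(x['confidence'],2)) for c in('side','top') for x in robot.place_of(c,n)])
print(robot.sense()['tool_pos']);go([460,-35,150])
h=np.array([576,-62.]);kn=np.array([460,-35.]);u=(kn-h)/np.linalg.norm(kn-h)
print('expected thumb', h, 'tighten px',proj(s,[[555.6,-69.5,83]]),'loosen',proj(s,[[561,-46.7,83]]),'knob',proj(s,[460,-35,94]))
cv2.imwrite('pics/i.png',cv2.resize(s['color'][190:290,280:400],None,fx=5,fy=5,interpolation=2)[:,:,::-1])
```

```text
lever_thumb [('side', [250.9, 342.2], 0.66)]
grip_knob [('side', [246.1, 294.9], 0.8), ('top', [245.9, 326.2], 0.62)]
head [('side', [254.9, 351.0], 0.83), ('top', [195.2, 329.9], 0.94)]
[506.11610933 -24.16344227 156.20511865]
shift [-42.5  20.9   6.3] tool y heading -103.0 turn about tool z None F [ 0.8 -0.4  0.5] t 9.2167
expected thumb [576. -62.] tighten px [[342.31384952 252.04285291]] loosen [[342.84795411 245.23053123]] knob [[294.87358088 241.59104382]]
```

View pics/i.png

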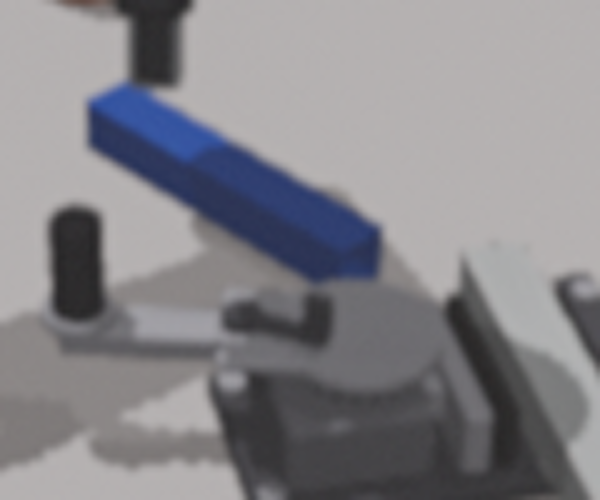

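The lever thumb now lies at side px (343,252), exactly the predicted tighten spot, and the knob is at (295,242), unmoved. Next I grasp the knob.

Emit:
arm_command(targets=[-0.0215,0.0105,0,0,0,0,60,-0.021,0.0105,0,0,0,0,60,0,0,0,0,0,0,60,0,0,0.02,0,0,0,60,0,0,0.02,0,0,0,60,0,0,0.02,0,0,0,60], force=30)

```text
time_s: 9.72
tool_pos: [460.5, -34.9, 96.3]
orientation: [[0.974, -0.225, 0.002], [-0.225, -0.974, 0.0], [0.002, -0.001, -1.0]]
ft_force: [-0.0, 0.7, -0.4]
finger_gap: 51.3
```

Emit:
arm_command(targets=[0,0,0.015,0,0,0,60,0,0,0.015,0,0,0,60,0,0,0.01,0,0,0,60,0,0,0,0,0,0,60])

```text
time_s: 10.05
tool_pos: [458.4, -35.3, 54.4]
orientation: [[0.974, -0.225, -0.005], [-0.226, -0.974, -0.001], [-0.005, 0.002, -1.0]]
ft_force: [0.3, 0.2, -0.2]
finger_gap: 51.3
```

Run:
```python
from h import *
go([460,-35.5,54])
s=robot.get_image('side');t=robot.get_image('top')
cv2.imwrite('pics/j.png',np.hstack([cv2.resize(c[o[0]:o[0]+80,o[1]:o[1]+80],None,fx=5,fy=5,interpolation=2) for c,o in((s['color'],(195,260)),(t['color'],(200,285)))])[:,:,::-1])
```

```text
shift [ 1.6 -0.2  0.4] tool y heading -103.0 turn about tool z None F [ 0.3  0.2 -0.2] t 10.05
```

View pics/j.png

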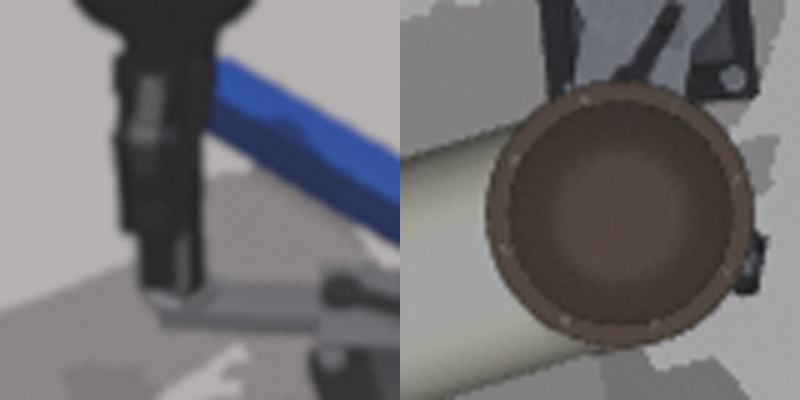

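The fingers straddle the knob at side crop (175,260), just above the collar, and the top view shows the lever set to tighten. I raise slightly and close.

Emit:
arm_command(targets=[0.0015,0,-0.004,0,0,0,40,0,0,0,0,0,0,20,0,0,0,0,0,0,15,0,0,0,0,0,0,15,0,0,0,0,0,0,15], force=40)

```text
time_s: 10.57
tool_pos: [462.3, -35.2, 62.1]
orientation: [[0.975, -0.224, 0.003], [-0.224, -0.975, 0.0], [0.003, -0.001, -1.0]]
ft_force: [-0.2, -0.1, 7.1]
finger_gap: 22.9
```

```bash
cat > arc.py <<'E'
# chord per step in tool axes for a step of d degrees along the arc, radius 120
import numpy as np,sys
d=float(sys.argv[1]);r=120.;a=np.radians(d)
# tool y points anticlockwise(-103 heading at u=167): tangent ccw; tool x = toward axis
print('y',r*np.sin(a),'x',r*(1-np.cos(a)),'mm; tool z turn',-d)
E
python3 arc.py 5; python3 arc.py 3; python3 -c "
from h import *;s=robot.sense();print(s['tool_pos'],s['finger_gap'],s['ft_force'],s['joints'])"
```

```text
y 10.45868912971898 x 0.4566362289905346 mm; tool z turn -5.0
y 6.28031474915326 x 0.16445582945114 mm; tool z turn -3.0
[462.33120714 -35.15607234  62.12491147] 22.87564298890266 [-0.22794539 -0.14312347  7.1111611 ] [ 2.76464872e-01  2.74082487e-01 -5.67365558e-01  9.98830602e-04
 -7.26051626e-01  1.06730869e+00]
```

Emit:
arm_command(targets=[0,0,-0.004,0,0,0,15,0.0002,0.0063,0,0,0,-3,15,0.0002,0.0063,0,0,0,-3,15,0.0002,0.0063,0,0,0,-3,15,0,0,0,0,0,0,15])

```text
time_s: 10.98
tool_pos: [458.8, -54.1, 62.7]
orientation: [[0.998, -0.07, 0.001], [-0.07, -0.998, 0.001], [0.001, -0.001, -1.0]]
ft_force: [6.7, -1.9, -17.2]
finger_gap: 22.8
```

```bash
python3 -c "
from h import *;s=robot.sense();print(s['tool_pos'],s['finger_gap'],s['ft_force'])
p=s['tool_pos'][:2]-[576,-62];print(np.hypot(*p),np.arctan2(p[1],-p[0]))"
```

```text
[458.78694146 -54.14932708  62.7436016 ] 22.79543035463734 [  6.70635037  -1.85402566 -17.22231766]
117.47567474734738 0.06687791509133612
```

Emit:
arm_command(targets=[0.001,0,0.003,0,0,0,15,0.0003,0.0084,0,0,0,-4,15,0.0003,0.0084,0,0,0,-4,15,0.0003,0.0084,0,0,0,-4,15,0.0003,0.0084,0,0,0,-4,15,0.0003,0.0084,0,0,0,-4,15,0.0003,0.0084,0,0,0,-4,15,0.0003,0.0084,0,0,0,-4,15,0.0003,0.0084,0,0,0,-4,15])

```text
time_s: 11.73
tool_pos: [472.0, -119.4, 62.5]
orientation: [[0.881, 0.473, -0.002], [0.473, -0.881, -0.0], [-0.002, -0.001, -1.0]]
ft_force: [-3.2, 1.3, 7.2]
finger_gap: 22.8
```

```bash
cat > st.py <<'E'
from h import *
s=robot.sense();R=np.array(s['orientation']);p=s['tool_pos'][:2]-[576,-62]
print('r',np.round(np.hypot(*p),1),'world ang from -x cw',np.round(np.arctan2(p[1],-p[0]),3),'handle~',np.round(np.arctan2(p[1],-p[0])+.10,3),'F tool x,y,z',np.round(R.T@s['ft_force'],1),'z',np.round(s['tool_pos'][2],1),'gap',np.round(s['finger_gap'],1),'t',s['time_s'],'q6',round(s['joints'][5],2), 'yaw y',np.round(np.degrees(np.arctan2(R[1,1],R[0,1])),1))
E
python3 st.py
```

```text
r 118.8 world ang from -x cw -0.504 handle~ -0.404 F tool x,y,z [-2.3 -2.7 -7.2] z 62.5 gap 22.8 t 11.7333 q6 1.98 yaw y -61.8
```

Emit:
arm_command(targets=[0.0001,0.0052,-0.001,0,0,-2.5,15,0.0001,0.0052,0,0,0,-2.5,15,0.0001,0.0052,0,0,0,-2.5,15,0,0.0021,0,0,0,-1,15,0,0,0,0,0,0,15])

```text
time_s: 12.15
tool_pos: [481.3, -134.4, 62.6]
orientation: [[0.804, 0.595, -0.003], [0.595, -0.804, -0.0], [-0.002, -0.001, -1.0]]
ft_force: [-3.6, -2.6, 1.9]
finger_gap: 22.8
```

```bash
python3 st.py
```

```text
r 119.2 world ang from -x cw -0.653 handle~ -0.553 F tool x,y,z [-4.4 -0.1 -1.9] z 62.6 gap 22.8 t 12.15 q6 2.15 yaw y -53.5
```

Emit:
arm_command(targets=[0,0.0021,0,0,0,-1,15,0,0.0021,0,0,0,-1,15,0,0,0,0,0,0,15])

```text
time_s: 12.4
tool_pos: [483.8, -137.8, 62.6]
orientation: [[0.782, 0.623, -0.003], [0.623, -0.782, -0.001], [-0.003, -0.001, -1.0]]
ft_force: [-4.5, -3.1, 2.6]
finger_gap: 22.3
```

```bash
python3 st.py
```

```text
r 119.3 world ang from -x cw -0.688 handle~ -0.588 F tool x,y,z [-5.5 -0.4 -2.6] z 62.6 gap 22.3 t 12.4 q6 2.2 yaw y -51.4
```

Emit:
arm_command(targets=[0,0.0021,0,0,0,-1,15,0,0.0021,0,0,0,-1,15,0,0,0,0,0,0,15])

```text
time_s: 12.65
tool_pos: [486.2, -140.8, 62.6]
orientation: [[0.76, 0.65, -0.003], [0.65, -0.76, -0.0], [-0.003, -0.002, -1.0]]
ft_force: [-4.5, -0.2, 3.0]
finger_gap: 22.5
```

```bash
python3 st.py
```

```text
r 119.4 world ang from -x cw -0.72 handle~ -0.62 F tool x,y,z [-3.6 -2.8 -2.9] z 62.6 gap 22.5 t 12.65 q6 2.24 yaw y -49.5
```

Emit:
arm_command(targets=[0.0002,-0.0063,0,0,0,3,15,0.0002,-0.0063,0,0,0,3,15,0.0002,-0.0063,0,0,0,3,15,0.0002,-0.0063,0,0,0,3,15,0.0002,-0.0063,0,0,0,3,15,0.0002,-0.0063,0,0,0,3,15,0.0002,-0.0063,0,0,0,3,15,0.0002,-0.0063,0,0,0,3,15])

```text
time_s: 13.32
tool_pos: [463.1, -97.3, 62.6]
orientation: [[0.959, 0.283, -0.002], [0.283, -0.959, -0.002], [-0.002, 0.001, -1.0]]
ft_force: [-2.6, -7.9, -0.0]
finger_gap: 22.5
```

```bash
python3 st.py
```

```text
r 118.3 world ang from -x cw -0.303 handle~ -0.203 F tool x,y,z [-4.7  6.8  0. ] z 62.6 gap 22.5 t 13.3167 q6 1.72 yaw y -73.6
```

Emit:
arm_command(targets=[0.0001,-0.0042,0,0,0,2,15,0.0001,-0.0042,0,0,0,2,15,0.0001,-0.0042,0,0,0,2,15,0.0001,-0.0042,0,0,0,2,15])

```text
time_s: 13.65
tool_pos: [459.5, -80.8, 62.6]
orientation: [[0.989, 0.147, -0.002], [0.147, -0.989, -0.002], [-0.002, 0.001, -1.0]]
ft_force: [-3.5, -6.3, 1.4]
finger_gap: 22.3
```

```bash
python3 st.py
```

```text
r 118.0 world ang from -x cw -0.16 handle~ -0.06 F tool x,y,z [-4.4  5.7 -1.4] z 62.6 gap 22.3 t 13.65 q6 1.54 yaw y -81.5
```

Emit:
arm_command(targets=[0.0001,-0.0042,0,0,0,2,15,0.0001,-0.0042,0,0,0,2,15,0.0001,-0.0042,0,0,0,2,15])

```text
time_s: 13.9
tool_pos: [458.4, -68.3, 62.6]
orientation: [[0.999, 0.043, -0.002], [0.043, -0.999, -0.002], [-0.002, 0.001, -1.0]]
ft_force: [-3.8, -6.1, 0.9]
finger_gap: 22.5
```

```bash
python3 st.py
```

```text
r 117.8 world ang from -x cw -0.053 handle~ 0.047 F tool x,y,z [-4.1  5.9 -0.9] z 62.6 gap 22.5 t 13.9 q6 1.41 yaw y -87.5
```

Emit:
arm_command(targets=[0.0001,-0.0042,0,0,0,2,15,0.0001,-0.0042,0,0,0,2,15,0.0001,-0.0042,0,0,0,2,15])

```text
time_s: 14.15
tool_pos: [458.5, -55.7, 62.6]
orientation: [[0.998, -0.062, -0.002], [-0.062, -0.998, -0.002], [-0.002, 0.002, -1.0]]
ft_force: [-2.7, -6.0, 2.5]
finger_gap: 22.4
```

```bash
python3 st.py
```

```text
r 117.6 world ang from -x cw 0.054 handle~ 0.154 F tool x,y,z [-2.4  6.2 -2.5] z 62.6 gap 22.4 t 14.15 q6 1.27 yaw y -93.6
```

Emit:
arm_command(targets=[0.0001,-0.0042,0,0,0,2,15,0.0001,-0.0042,0,0,0,2,15,0.0001,-0.0042,0,0,0,2,15])

```text
time_s: 14.4
tool_pos: [460.1, -43.1, 62.6]
orientation: [[0.986, -0.166, -0.002], [-0.166, -0.986, -0.001], [-0.002, 0.002, -1.0]]
ft_force: [-3.1, -5.9, 3.1]
finger_gap: 22.3
```

```bash
python3 st.py
```

```text
r 117.4 world ang from -x cw 0.161 handle~ 0.261 F tool x,y,z [-2.   6.3 -3.1] z 62.6 gap 22.3 t 14.4 q6 1.14 yaw y -99.6
```

Emit:
arm_command(targets=[0.0001,-0.0042,0,0,0,2,15,0.0001,-0.0042,0,0,0,2,15,0.0001,-0.0042,0,0,0,2,15])

```text
time_s: 14.65
tool_pos: [462.9, -30.9, 62.6]
orientation: [[0.963, -0.268, -0.002], [-0.268, -0.963, -0.002], [-0.002, 0.002, -1.0]]
ft_force: [-3.3, -7.0, 1.5]
finger_gap: 22.7
```

```bash
python3 st.py
```

```text
r 117.3 world ang from -x cw 0.269 handle~ 0.369 F tool x,y,z [-1.3  7.6 -1.5] z 62.6 gap 22.7 t 14.65 q6 1.01 yaw y -105.6
```

Emit:
arm_command(targets=[0.0001,-0.0042,0,0,0,2,15,0.0001,-0.0042,0,0,0,2,15,0.0001,-0.0042,0,0,0,2,15])

```text
time_s: 14.9
tool_pos: [466.9, -19.2, 62.6]
orientation: [[0.93, -0.367, -0.002], [-0.367, -0.93, -0.002], [-0.002, 0.003, -1.0]]
ft_force: [-3.3, -6.4, 2.0]
finger_gap: 22.8
```

```bash
python3 st.py
```

```text
r 117.2 world ang from -x cw 0.374 handle~ 0.474 F tool x,y,z [-0.7  7.2 -2. ] z 62.6 gap 22.8 t 14.9 q6 0.88 yaw y -111.5
```

Emit:
arm_command(targets=[0.0001,-0.0042,0,0,0,2,15,0.0001,-0.0042,0,0,0,2,15])

```text
time_s: 15.07
tool_pos: [470.1, -11.8, 62.6]
orientation: [[0.902, -0.431, -0.003], [-0.431, -0.902, -0.002], [-0.002, 0.003, -1.0]]
ft_force: [-2.8, -9.9, 2.9]
finger_gap: 22.7
```

```bash
python3 st.py
python3 - <<'E'
from h import *
s=robot.get_image('side')
print([(c,np.round(x['at']),round(x['confidence'],2)) for c in('side',) for n in('jaw','bench_rail','back_jaw','lever_thumb') for x in robot.place_of(c,n)])
cv2.imwrite('pics/k.png',cv2.resize(s['color'][210:310,310:430],None,fx=6,fy=6,interpolation=2)[:,:,::-1])
E
```

```text
r 117.2 world ang from -x cw 0.443 handle~ 0.543 F tool x,y,z [ 1.8 10.2 -2.8] z 62.6 gap 22.7 t 15.0667 q6 0.8 yaw y -115.5
[('side', array([263., 383.]), 0.72), ('side', array([358., 295.]), 0.82), ('side', array([231., 324.]), 0.71), ('side', array([275., 389.]), 0.58), ('side', array([210., 219.]), 0.55), ('side', array([271., 399.]), 0.77), ('side', array([250., 341.]), 0.62)]
```

View pics/k.png

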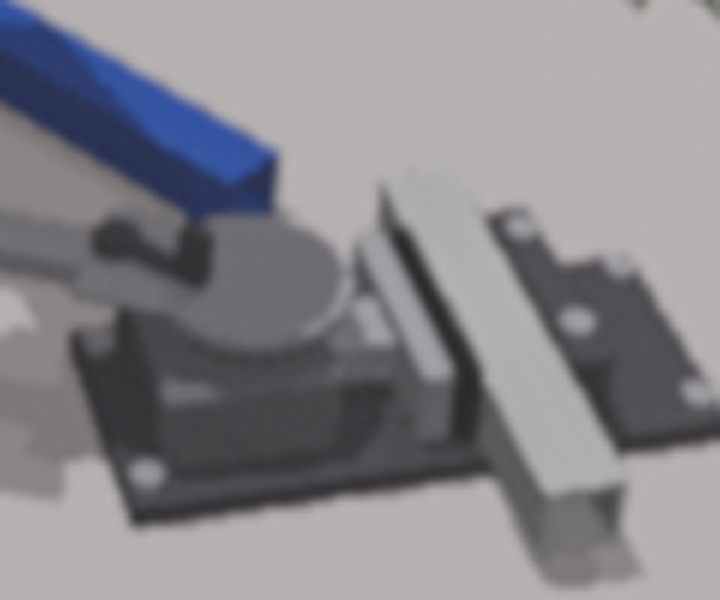

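The jaw's rubber facing (crop (465,380)) now touches the rail, and the rail covers the back jaw. The rise to 10 N looks like clamping. I'll creep on.

Emit:
arm_command(targets=[0,-0.0021,0,0,0,1,15])

```text
time_s: 15.4
tool_pos: [471.0, -10.1, 62.6]
orientation: [[0.895, -0.445, -0.003], [-0.445, -0.895, -0.002], [-0.001, 0.003, -1.0]]
ft_force: [-2.6, -9.6, 2.1]
finger_gap: 22.4
```

```bash
python3 st.py
```

```text
r 117.2 world ang from -x cw 0.459 handle~ 0.559 F tool x,y,z [ 2.   9.8 -2.1] z 62.6 gap 22.4 t 15.4 q6 0.78 yaw y -116.5
```

Emit:
arm_command(targets=[0,0,0,0,0,0,15])

```text
time_s: 15.48
tool_pos: [471.1, -9.9, 62.6]
orientation: [[0.895, -0.446, -0.003], [-0.446, -0.895, -0.002], [-0.001, 0.003, -1.0]]
ft_force: [-3.1, -7.2, 2.4]
finger_gap: 22.3
```

```bash
python3 st.py
```

```text
r 117.1 world ang from -x cw 0.461 handle~ 0.561 F tool x,y,z [ 0.4  7.8 -2.3] z 62.6 gap 22.3 t 15.4833 q6 0.78 yaw y -116.5
```

Emit:
arm_command(targets=[0,-0.0016,0,0,0,0.75,15,0,-0.0016,0,0,0,0.75,15])

```text
time_s: 15.65
tool_pos: [472.4, -7.5, 62.6]
orientation: [[0.883, -0.469, -0.003], [-0.469, -0.883, -0.003], [-0.001, 0.004, -1.0]]
ft_force: [-2.4, -9.0, 1.5]
finger_gap: 22.6
```

```bash
python3 st.py
```

```text
r 117.1 world ang from -x cw 0.484 handle~ 0.584 F tool x,y,z [ 2.1  9.1 -1.5] z 62.6 gap 22.6 t 15.65 q6 0.75 yaw y -118.0
```

Emit:
arm_command(targets=[0.0003,0.0084,0,0,0,-4,15,0.0003,0.0084,0,0,0,-4,15,0.0003,0.0084,0,0,0,-4,15,0.0003,0.0084,0,0,0,-4,15,0.0003,0.0084,0,0,0,-4,15,0.0003,0.0084,0,0,0,-4,15,0.0003,0.0084,0,0,0,-4,15,0.0003,0.0084,0,0,0,-4,15,0.0003,0.0084,0,0,0,-4,15,0.0003,0.0084,0,0,0,-4,15,0.0001,0.0042,0,0,0,-2,15])

```text
time_s: 16.57
tool_pos: [461.6, -91.9, 62.5]
orientation: [[0.97, 0.244, -0.003], [0.244, -0.97, 0.0], [-0.003, -0.001, -1.0]]
ft_force: [-5.2, 0.7, 5.4]
finger_gap: 22.3
```

```bash
python3 st.py
```

```text
r 118.2 world ang from -x cw -0.256 handle~ -0.156 F tool x,y,z [-4.9 -2.  -5.4] z 62.5 gap 22.3 t 16.5667 q6 1.67 yaw y -75.9
```

Emit:
arm_command(targets=[0,-0.0021,0,0,0,1,15,0,-0.0021,0,0,0,1,15,0,-0.0021,0,0,0,1,15])

```text
time_s: 16.82
tool_pos: [460.3, -85.8, 62.6]
orientation: [[0.982, 0.19, -0.003], [0.19, -0.982, -0.001], [-0.003, 0.0, -1.0]]
ft_force: [-5.0, -2.2, 3.3]
finger_gap: 22.6
```

```bash
python3 st.py
```

```text
r 118.1 world ang from -x cw -0.203 handle~ -0.103 F tool x,y,z [-5.3  1.2 -3.3] z 62.6 gap 22.6 t 16.8167 q6 1.6 yaw y -79.0
```

Emit:
arm_command(targets=[0,-0.0016,0,0,0,0.75,15,0,-0.0016,0,0,0,0.75,15])

```text
time_s: 16.98
tool_pos: [459.7, -82.4, 62.6]
orientation: [[0.986, 0.164, -0.003], [0.164, -0.986, -0.0], [-0.003, -0.0, -1.0]]
ft_force: [-6.1, -2.1, 3.3]
finger_gap: 22.3
```

```bash
python3 st.py
```

```text
r 118.1 world ang from -x cw -0.173 handle~ -0.073 F tool x,y,z [-6.3  1.1 -3.2] z 62.6 gap 22.3 t 16.9833 q6 1.56 yaw y -80.5
```

Emit:
arm_command(targets=[0,-0.0016,0,0,0,0.75,15,0,-0.0016,0,0,0,0.75,15,0,-0.0016,0,0,0,0.75,15])

```text
time_s: 17.23
tool_pos: [459.1, -77.5, 62.6]
orientation: [[0.992, 0.126, -0.003], [0.126, -0.992, -0.0], [-0.003, -0.0, -1.0]]
ft_force: [-4.2, -1.7, 3.3]
finger_gap: 22.3
```

```bash
python3 st.py
```

```text
r 118.0 world ang from -x cw -0.132 handle~ -0.032 F tool x,y,z [-4.4  1.2 -3.3] z 62.6 gap 22.3 t 17.2333 q6 1.51 yaw y -82.8
```

Emit:
arm_command(targets=[0,-0.0016,0,0,0,0.75,15,0,-0.0016,0,0,0,0.75,15])

```text
time_s: 17.4
tool_pos: [458.7, -74.3, 62.6]
orientation: [[0.995, 0.099, -0.003], [0.099, -0.995, -0.0], [-0.003, 0.0, -1.0]]
ft_force: [-5.7, -1.4, 3.9]
finger_gap: 22.9
```

```bash
python3 st.py
```

```text
r 117.9 world ang from -x cw -0.105 handle~ -0.005 F tool x,y,z [-5.8  0.8 -3.8] z 62.6 gap 22.9 t 17.4 q6 1.48 yaw y -84.3
```

Emit:
arm_command(targets=[0,-0.0016,0,0,0,0.75,15,0,-0.0016,0,0,0,0.75,15,0,-0.0016,0,0,0,0.75,15])

```text
time_s: 17.65
tool_pos: [458.5, -69.5, 62.6]
orientation: [[0.998, 0.06, -0.002], [0.06, -0.998, -0.0], [-0.002, 0.0, -1.0]]
ft_force: [-3.3, -1.2, 3.7]
finger_gap: 22.8
```

```bash
python3 st.py
```

```text
r 117.8 world ang from -x cw -0.064 handle~ 0.036 F tool x,y,z [-3.4  1.  -3.7] z 62.6 gap 22.8 t 17.65 q6 1.43 yaw y -86.6
```

Emit:
arm_command(targets=[0,-0.0016,0,0,0,0.75,15,0,-0.0016,0,0,0,0.75,15,0,-0.0016,0,0,0,0.75,15])

```text
time_s: 17.9
tool_pos: [458.3, -64.7, 62.6]
orientation: [[1.0, 0.021, -0.002], [0.021, -1.0, -0.0], [-0.002, 0.0, -1.0]]
ft_force: [-5.4, -1.1, 4.2]
finger_gap: 22.7
```

```bash
python3 st.py
```

```text
r 117.7 world ang from -x cw -0.023 handle~ 0.077 F tool x,y,z [-5.4  1.  -4.2] z 62.6 gap 22.7 t 17.9 q6 1.38 yaw y -88.8
```

Emit:
arm_command(targets=[0,-0.0016,0,0,0,0.75,15,0,-0.0016,0,0,0,0.75,15,0,-0.0016,0,0,0,0.75,15])

```text
time_s: 18.15
tool_pos: [458.4, -59.9, 62.6]
orientation: [[1.0, -0.019, -0.002], [-0.019, -1.0, -0.0], [-0.002, 0.0, -1.0]]
ft_force: [-3.5, -1.7, 4.0]
finger_gap: 22.6
```

```bash
python3 st.py
```

```text
r 117.6 world ang from -x cw 0.018 handle~ 0.118 F tool x,y,z [-3.5  1.8 -4. ] z 62.6 gap 22.6 t 18.15 q6 1.33 yaw y -91.1
```

Emit:
arm_command(targets=[0,-0.0021,0,0,0,1,15,0,-0.0021,0,0,0,1,15,0,-0.0021,0,0,0,1,15])

```text
time_s: 18.4
tool_pos: [458.8, -53.7, 62.6]
orientation: [[0.997, -0.071, -0.002], [-0.071, -0.997, -0.001], [-0.002, 0.001, -1.0]]
ft_force: [-4.9, -3.4, 3.0]
finger_gap: 22.3
```

```bash
python3 st.py
```

```text
r 117.5 world ang from -x cw 0.07 handle~ 0.17 F tool x,y,z [-4.6  3.7 -3. ] z 62.6 gap 22.3 t 18.4 q6 1.26 yaw y -94.1
```

Emit:
arm_command(targets=[0,-0.0021,0,0,0,1,15,0,-0.0021,0,0,0,1,15,0,-0.0021,0,0,0,1,15])

```text
time_s: 18.65
tool_pos: [459.3, -48.1, 62.6]
orientation: [[0.993, -0.122, -0.002], [-0.122, -0.993, -0.002], [-0.002, 0.002, -1.0]]
ft_force: [-2.4, -7.7, 1.7]
finger_gap: 22.7
```

```bash
python3 st.py
```

```text
r 117.5 world ang from -x cw 0.119 handle~ 0.219 F tool x,y,z [-1.4  8.  -1.6] z 62.6 gap 22.7 t 18.65 q6 1.2 yaw y -97.0
```

Emit:
arm_command(targets=[0,-0.0016,0,0,0,0.75,15,0,-0.0016,0,0,0,0.75,15,0,-0.0016,0,0,0,0.75,15])

```text
time_s: 18.9
tool_pos: [459.9, -43.9, 62.6]
orientation: [[0.987, -0.16, -0.002], [-0.16, -0.987, -0.002], [-0.002, 0.003, -1.0]]
ft_force: [-2.7, -10.3, 2.7]
finger_gap: 22.3
```

```bash
python3 st.py
```

```text
r 117.5 world ang from -x cw 0.155 handle~ 0.255 F tool x,y,z [-1.  10.6 -2.7] z 62.6 gap 22.3 t 18.9 q6 1.15 yaw y -99.2
```

Emit:
arm_command(targets=[0,-0.0016,0,0,0,0.75,15,0,-0.0016,0,0,0,0.75,15])

```text
time_s: 19.07
tool_pos: [460.5, -41.0, 62.5]
orientation: [[0.983, -0.186, -0.002], [-0.186, -0.983, -0.003], [-0.002, 0.003, -1.0]]
ft_force: [-2.7, -11.8, 1.4]
finger_gap: 22.6
```

```bash
python3 st.py
```

```text
r 117.4 world ang from -x cw 0.18 handle~ 0.28 F tool x,y,z [-0.5 12.1 -1.3] z 62.5 gap 22.6 t 19.0667 q6 1.12 yaw y -100.7
```

Emit:
arm_command(targets=[0,-0.0016,0,0,0,0.75,15])

```text
time_s: 19.15
tool_pos: [460.8, -39.5, 62.6]
orientation: [[0.98, -0.199, -0.002], [-0.199, -0.98, -0.003], [-0.002, 0.003, -1.0]]
ft_force: [-2.0, -10.3, 1.5]
finger_gap: 22.3
```

```bash
python3 st.py
```

```text
r 117.4 world ang from -x cw 0.193 handle~ 0.293 F tool x,y,z [ 0.1 10.6 -1.4] z 62.6 gap 22.3 t 19.15 q6 1.1 yaw y -101.5
```

The moving force is 11–12 N, and the angle travelled since contact implies about 40 N of clamping. I stop here, let it rest, open, and rise.

Emit:
arm_command(targets=[0,0.001,0,0,0,0,15,0,0,0,0,0,0,15,0,0,0,0,0,0,15,0,0,0,0,0,0,60,0,0,0,0,0,0,60,0,0,0,0,0,0,60,0,0,-0.02,0,0,0,60,0,0,-0.03,0,0,0,60,0,0,-0.03,0,0,0,60,0,0,-0.03,0,0,0,60,0,0,-0.03,0,0,0,60,0,0,-0.03,0,0,0,60])

```text
time_s: 20.15
tool_pos: [462.6, -38.0, 234.9]
orientation: [[0.98, -0.199, 0.004], [-0.199, -0.98, 0.001], [0.003, -0.002, -1.0]]
ft_force: [0.3, -0.3, 0.1]
finger_gap: 51.1
```

Emit:
arm_command(targets=[-0.03,-0.03,0,0,0,0,60,-0.03,-0.03,0,0,0,0,60,-0.03,-0.03,0,0,0,0,60,0,0,0,0,0,0,60])

```text
time_s: 20.48
tool_pos: [390.8, 70.7, 233.7]
orientation: [[0.982, -0.191, 0.004], [-0.191, -0.982, 0.004], [0.003, -0.005, -1.0]]
ft_force: [-0.5, -0.3, 0.1]
finger_gap: 51.2
```

```bash
python3 st.py
python3 - <<'E'
from h import *
ims={c:robot.get_image(c) for c in('side','top')}
for n in('jaw','head','grip_knob','lever_thumb','back_jaw'):
  l={c:robot.place_of(c,n) for c in ims}
  if all(l.values()): print(n,*tri(*[ray(ims[c],l[c][0]['at']) for c in ims]))
s,t=ims['side']['color'],ims['top']['color']
cv2.imwrite('pics/l.png',np.hstack([cv2.resize(s[205:305,300:400],(400,400),interpolation=2),cv2.resize(t[130:230,280:380],(400,400),interpolation=2)])[:,:,::-1])
E
```

```text
r 227.8 world ang from -x cw 0.622 handle~ 0.722 F tool x,y,z [-0.5  0.4 -0.1] z 233.7 gap 51.2 t 20.4833 q6 0.79 yaw y -101.0
jaw [651.19749657 -55.19306908  26.59162194] [1.4, 1.4]
head [576.80881961 -58.59609629  61.78277528] [2.9, 2.9]
grip_knob [462.6476516  -50.37697233  86.40287085] [0.6, 0.6]
lever_thumb [557.37136611 -78.20022365  86.83881736] [4.1, 4.1]
back_jaw [679.18890663 -65.83612099  13.62006908] [0.4, 0.4]
```

View pics/l.png

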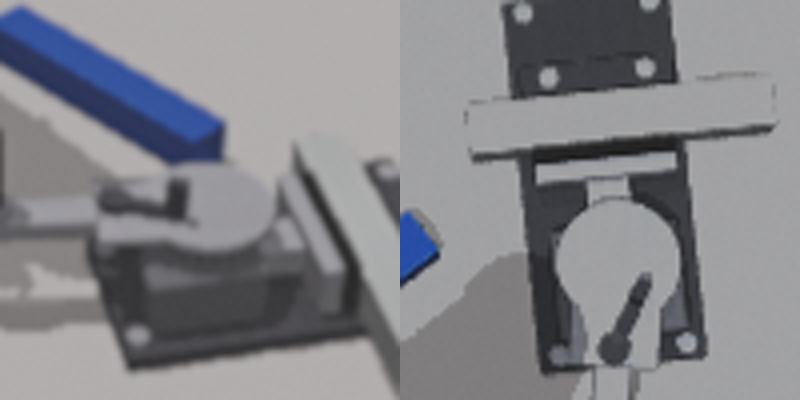

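The final picture shows the rubber facing on the rail, the rail square against the back jaw's dark strip (top crop (600,75)), the lever on the tighten side (645,285), and the gripper clear. I'm handing in.

```bash
python3 -c "
from station import robot
print(robot.close_job())"
```

```text
the job is handed in; nothing more can be done
None
```

The rail is clamped and the job is handed in; no verdict came back. I used about 20 s of the 67 s.

**What I did**
- **Lever:** I pushed the direction lever over to its tighten stop; the highest force I read was about 10 N (limit 25 N).
- **Free-wheel:** I swung the handle anticlockwise to about -0.62 rad. It turned freely at about 2–3 N.
- **Clamping:** I worked the handle clockwise in two strokes. I stopped when the knob pushed back with about 11–12 N; the last two readings were 12.1 and 10.6 N. From that and the angle turned since contact, I estimate 35–43 N of clamping. I then let go and moved the arm clear.

**Last checks**
- **Lever and rail:** the final picture shows the lever on tighten and the rail square, with the moving jaw's rubber on it and the rail against the back jaw.
- **Jaw travel:** the jaw moved about 15 mm, measured with the networks.

**What disagreed**
- **Fingertips:** they ended about 26 mm above the reported tool position, so my first push passed over the lever without touching it. I corrected for this from the pictures.
- **Collar:** closing on the knob pressed lightly on its collar (7 N), and correcting for that briefly pulled up with 17 N.
- **Pawl:** on the second stroke it caught at about 0.2 rad, not where I had predicted.
- **Final positions:** the networks' last knob and thumb positions were 9–15 mm off, because the arm and knob partly hid or left the view, so I relied on the picture instead.

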